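# Push a fuse box into the corner fence and swing the latch shut behind it

## Task

Slide the black fuse box along the bench into the corner of the steel fence by pushing it with the fingers, until it sits square and snug against both rails; only then push the swing latch round behind it, all the way shut. Push gently and do not pinch or lift anything, and leave the relay, screwdriver, jar and fuse assortment lying around it where they are.

Things in the scene. Friction and masses are not known exactly. Their poses are not given: they have to be found in the camera images.
- fuse_box: Black car fuse box with a clear cover over coloured fuses, loose on the bench: a closed block 90 mm (its x) by 110 mm (its y) by 45 mm high, 0.4 to 0.75 kg. Origin at the centre of its underside, z up. It starts 50 to 90 mm short of its place along the fence's x and 30 to 90 mm short along the fence's y, turned up to 0.3 rad from square.
- fence: Fixed L of two dark steel rails, 16 mm thick, 30 mm high, on the bench. Origin on the bench where the centre of the seated box's underside belongs; the seated box has the same axes (z up). Far rail: inner face at x = +45 mm, y -71 to +79 mm. Left rail: inner face at y = +55 mm, x -45 to +55 mm. Its -x (robot) and -y sides are open. Turned up to 0.25 rad from the world.
- latch (a joint): Aluminium bar on an upright pivot, swinging level. At q rad it points along fence (-sin q, -cos q): 0 is shut (along -y, 2 mm off the seated box's near face), 1.57 points along -x. Starts open at 1.6 to 2.1; travel -0.03 to 2.2. 12 mm thick, 90 mm long from the pivot, 8 to 28 mm above the bench. Light to push (1 to 2 N), no spring, stays where left.
- latch_tab (a point): Top of the upright tab at the free end of the latch, 77 mm from the pivot axis and 48 mm above the bench; the tab is 26 mm long and as thick as the bar (12 mm).
- latch_pivot (a point): Latch pivot axis, 30 mm above the bench, at fence x = -53 mm, y = +81 mm; the pivot pin's top is at 40 mm, the collar's radius is 11 mm, and a foot plate 36 mm square and 5 mm thick lies under it.
- relay: Loose black cube relay, 28 x 28 x 26 mm, beyond the far rail. To be left alone. Origin at the centre of its underside.
- screwdriver: Screwdriver lying on the bench to the left, about 200 mm long. To be left alone.
- jar: Jar with a black lid, 60 mm across and 65 mm high, on the bench to the left. To be left alone. Origin at the centre of its underside.
- assortment: Open clear compartment case with coloured spare fuses, 240 x 150 x 35 mm, on the bench to the right. To be left alone. Origin at the centre of its underside.
Mind the look-alikes: they are no part of the job. Several things have the shape of the fuse_box; the one meant has the colours described above. Of the things that look like the fence, the larger one is meant.

How it is judged:
On the way, in this order (a step that is already met when the one before it is completed fails the run):
1. the fuse box sits square against both rails while the latch is still open (x of fuse_box in the frame of fence between -0.004 and 0.003 m and y of fuse_box in the frame of fence between -0.004 and 0.003 m and angle between the x axis of fuse_box and the x axis of fence, either way round below 0.05 rad and height (world z) of fuse_box below 0.004 m and angle between fuse_box's own z axis and vertical below 0.05 rad and value of joint latch above 0.9 rad), for 0.2 s.
2. the latch is pushed shut behind the box (value of joint latch below 0.1 rad), for 0.2 s.
At the end, for the whole second after the job is handed in: The fuse box stands flat on the bench with its centre within 4 mm (3 mm towards the rails) of its place in the fence along both fence axes and within 0.05 rad of square, at rest, with the latch within 0.1 rad of shut (x of fuse_box in the frame of fence between -0.004 and 0.003 m and y of fuse_box in the frame of fence between -0.004 and 0.003 m and angle between the x axis of fuse_box and the x axis of fence, either way round below 0.05 rad and height (world z) of fuse_box below 0.004 m and angle between fuse_box's own z axis and vertical below 0.05 rad and value of joint latch below 0.1 rad and linear speed of fuse_box below 0.01 m/s); the robot touches nothing.
It fails at once if the fuse box is lifted or tipped (height (world z) of fuse_box above 0.012 m or angle between fuse_box's own z axis and vertical above 0.2 rad).
It fails at once if the fuse box is pinched or rammed (more than 45 N from the fingers) (contact force between the fingers and fuse_box above 45 N).
It fails at once if the latch is pinched or rammed (more than 35 N from the fingers) (contact force between the fingers and latch above 35 N).
It fails at once if the relay, screwdriver, jar or fuse assortment is moved by more than 15 mm (distance of any of relay, screwdriver, jar, assortment from where it was at the start of the episode above 0.015 m).
It also fails if it takes over 72 s, if anything falls off the work surface, if the arm or the gripper's body presses on something with over 40 N, if the wrist force passes 120 N, or if a joint passes its speed limit or range.

## Robot

A 7-joint arm with a two-finger parallel gripper is mounted at the origin on the work surface. World frame = base frame: x ahead of the robot, y to its left, z up, the work surface at z = 0. Lengths are in m, angles in rad, forces in N, time in s.
With the tool pointing down it reaches from about 0.4 to 0.85 m from the base axis. Payload 10.4 kg.
Tool frame: the origin (TCP) lies midway between the tips of the shut fingers; the grasp point (between the pads) lies 19 mm behind it; z points along the fingers, y is the line along which they close (so a half turn about z gives the same grasp; the last joint's range is limited). The gripper opens to 87 mm and grips with 3 to 60 N. Pads are 19 mm wide; open, the fingers measure 117 mm over their backs; the gripper's body (75 mm by 190 mm) begins 51 mm behind the grasp point.
Start: joints at [1.236, 0.332, -0.065, 1.46, 0.022, 1.35, -0.088], TCP at [0.192, -0.595, 0.196] pointing down, gripper open.
Joint ranges: [-2.6, 2.6], [-0.5, 2.12], [-1.47, 1.34], [0.16, 2.42], [-1.27, 4.41], [0.06, 2.06], [-2.6, 2.6]. Speed limits (rad/s): [2.22, 2.22, 2.79, 2.79, 3.14, 3.14, 3.14].

## Interface

Orientations are given as a unit quaternion [x, y, z, w].
In Python, from bench import r gives the robot as it stands.
- The arm moves only by the tool move_arm, never from a script. Its argument "targets" is a list of rows, each a list of 3 entries, a list of its own where there are three numbers: the shift along the tool's x, y, z in cm, then the turn, a rotation vector about the tool's x, y, z in rad, then the opening in per cent of the stroke, from 0 (shut) to 100 (fully open). In form: [[[x, y, z], [wx, wy, wz], gripper], ...]. A call has 1 to 20 rows; each row shifts and turns the commanded pose from where the row before left it, along the tool's axes as they then stand; what a row does not reach is not made up. A row lasts 1/8 s, in which the tool goes at most 62.5 mm and 10.7 degrees, less where a joint would pass 70% of its speed; a pose out of reach is approached as far as the arm can. A call with a gripper value outside its range is refused whole. The fingers move at their own pace and stop on an object; "grip_force" is the grip in N (left out, the last holds). Time passes only in rows, so rows that do not move let the fingers close. It gives the time, the measured TCP pose, the force, the opening and the grip force at its end, in the units of the state.
- r.read_state(): the state, without advancing time (a new reading comes with each control period).
- r.camera(name): name is "scene" or "top" or "wrist"; returns a dict with "image" (420x560x3 uint8, blue, green, red), "vertical_fov" (degrees; the focal length in pixels is half the picture's height over the tangent of half this angle, whatever the lens; pixels are square), "cx", "cy" (the principal point, pixels), "cam_to_world" (4x4, takes a point from camera to world coordinates). Camera axes: x right, y down, z forward; pixel columns grow to the right and rows downward; lengths in m; the calibration is good to about 2 mm. A picture is of the moment at which its call begins. There is no depth.
- r.close_job(): hands the job in; it is judged then, once.
The state is a dict: "time": time; "joint_positions": joint angles; "joint_vel": joint speeds; "joint_torque": joint torques, N m; "ee_pos": TCP position; "eef_rot": TCP orientation; "ft_force": force on the tool from outside, world axes, zero at the start; "torque": the same for the moment, N m; "width": finger opening in m; "grip_force": force on a finger pad.
Only numpy, scipy, OpenCV 4.12 (cv2) and the standard library are available. Lean on these libraries where they do the work, as an engineer would, in place of code of your own. Each camera call takes 0.05 s, during which the arm holds its last target. There are 200 camera calls.

## Working session

There is one attempt and no reset: what is moved stays moved. The work goes in short steps, Python scripts to look and compute and a tool call to move; the robot and the scene stay as the last step left them, time stands still between calls to the robot, and variables do not carry over. Pictures are saved under pics/ and viewed, at most 10 in all, crops included, and the job is handed in when it is done.

Besides the shell and the picture viewer there is one more tool, called after "Emit:" as a command line: name --argument value ..., lists and objects as JSON in quotes. move_arm: Moves the arm, as the interface text tells. Its arguments: {"type":"object","properties":{"targets":{"type":"array"},"grip_force":{"type":"number"}},"required":["targets"]}

```bash
ls; mkdir -p pics
cat > h.py <<'E'
import numpy as np, cv2, json
from bench import r
def snap(n,f):
    c=r.camera(n); cv2.imwrite(f'pics/{f}.png',c['image'])
    np.savez(f'pics/{f}.npz',T=c['cam_to_world'],fov=c['vertical_fov'],cx=c['cx'],cy=c['cy']); return c
def px(f,uv,z):
    d=np.load(f'pics/{f}.npz'); T=d['T']; F=210/np.tan(np.radians(d['fov'])/2)
    uv=np.atleast_2d(uv).astype(float)
    ray=np.c_[(uv[:,0]-d['cx'])/F,(uv[:,1]-d['cy'])/F,np.ones(len(uv))]@T[:3,:3].T
    o=T[:3,3]; return o+ray*((z-o[2])/ray[:,2])[:,None]
def proj(f,P):
    d=np.load(f'pics/{f}.npz'); T=d['T']; F=210/np.tan(np.radians(d['fov'])/2)
    q=(np.atleast_2d(P)-T[:3,3])@T[:3,:3]; return np.c_[d['cx']+F*q[:,0]/q[:,2],d['cy']+F*q[:,1]/q[:,2]]
E
python3 - <<'E'
from h import *
for n in('top','scene'):
    c=snap(n,n+'0'); print(n,c['image'].shape,c['vertical_fov'],np.round(c['cam_to_world'],3).tolist())
s=r.read_state(); print(s['ee_pos'],s['eef_rot'],s['time'],s['width'])
E
```

```text
pics
top (420, 560, 3) 49.0970096365981 [[0.006, -0.985, 0.174, 0.371], [-1.0, -0.004, 0.012, -0.027], [-0.011, -0.174, -0.985, 1.312], [0.0, 0.0, 0.0, 1.0]]
scene (420, 560, 3) 48.240079928359506 [[-0.727, 0.354, -0.588, 1.287], [0.686, 0.394, -0.611, 0.696], [0.015, -0.848, -0.53, 0.689], [0.0, 0.0, 0.0, 1.0]]
[ 0.19161661 -0.59449909  0.19522387] [ 9.87871599e-01  1.55271653e-01 -1.26714610e-04 -6.33717476e-04] 0.1 0.08686339997070952
```

View pics/top0.png

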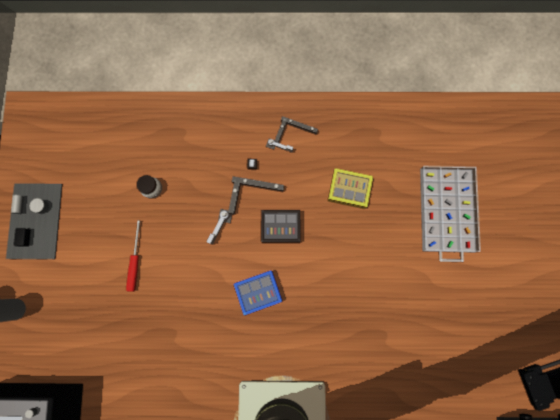

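View pics/scene0.png

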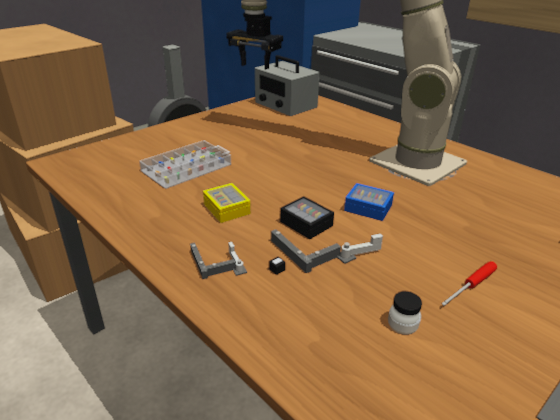

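Run:
```python
from h import *
im=cv2.imread('pics/top0.png')[165:265,195:325]
cv2.imwrite('pics/crop0.png',cv2.resize(im,None,fx=6,fy=6,interpolation=cv2.INTER_CUBIC))
```

```text
(no output)
```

View pics/crop0.png

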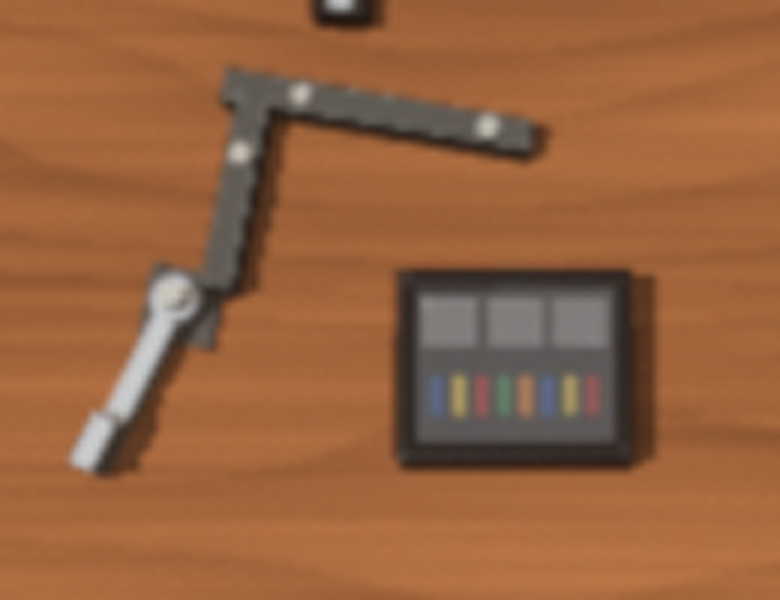

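```bash
cat > fit.py <<'E'
from h import *
from scipy.optimize import least_squares
def fit(f,M,uv,x0):
    M=np.array(M,float)/1000; uv=np.array(uv,float)
    def pts(p):
        c,s=np.cos(p[2]),np.sin(p[2]); return np.c_[p[0]+c*M[:,0]-s*M[:,1],p[1]+s*M[:,0]+c*M[:,1],M[:,2]]
    s=least_squares(lambda p:(proj(f,pts(p))-uv).ravel(),x0,loss='soft_l1'); 
    return s.x,np.round(proj(f,pts(s.x))-uv,2)
E
python3 - <<'E'
from fit import *
cv=lambda a:(np.array(a)-2.5)/6+[195,165]
F,e=fit('top0',[(61,-71,30),(45,-71,30),(45,55,30),(-45,55,30),(-45,71,30),(61,79,30),(-53,81,40)],cv([(540,122),(533,158),(272,110),(237,288),(205,282),(230,68),(174,294)]),[.6,.05,-.1])
print('fence',F,e.tolist())
B,e=fit('top0',[(45,55,45),(45,-55,45),(-45,-55,45),(-45,55,45)],cv([(398,270),(631,270),(633,466),(402,466)]),[.5,0,0])
print('box',B,e.tolist())
c,s=np.cos(F[2]),np.sin(F[2]);R=np.array([[c,-s],[s,c]])
print('box in fence',R.T@(B[:2]-F[:2]),B[2]-F[2])
t=px('top0',cv([(100,432)]),.04)[0]; p=px('top0',cv([(174,294)]),.04)[0]; d=R.T@(t-p)[:2]; print(p,t,'q',np.arctan2(-d[0],-d[1]),np.hypot(*d))
for n,z in dict(jar=((149,185),.065),relay=((252,163),.026)).items() if 0 else []:pass
print(px('top0',[(149,185)],.065),px('top0',[(252,163)],.026),px('top0',[(240,277),(283,290),(236,290),(258,293)],.045),px('top0',[(139,222),(131,290)],.02))
from scipy.spatial.transform import Rotation as Ro
print(Ro.from_quat(r.read_state()['eef_rot']).as_matrix().round(3))
E
```

```text
fence [ 0.60308712  0.07694013 -0.18043636] [[0.01, 0.1], [0.13, -0.49], [0.31, -0.42], [-0.32, 0.52], [-0.52, 0.49], [0.25, -0.28], [0.08, 0.06]]
box [0.53130359 0.00633049 0.01134311] [[-0.12, 0.35], [0.45, 0.09], [0.44, -0.34], [-0.95, -0.1]]
box in fence [-0.05794664 -0.08234552] 0.19177946553739977
[0.56566629 0.16636878 0.04      ] [0.50087957 0.19873366 0.04      ] q 1.8536558145345088 0.07242102109958633
[[0.6413359  0.37290031 0.065     ]] [[0.71586399 0.09080164 0.026     ]] [[ 0.39041759  0.11552166  0.045     ]
 [ 0.35637769 -0.00189181  0.045     ]
 [ 0.3555546   0.12553978  0.045     ]
 [ 0.34796188  0.06571697  0.045     ]] [[0.54341547 0.40954454 0.02      ]
 [0.35335807 0.41992514 0.02      ]]
[[ 0.952  0.307 -0.   ]
 [ 0.307 -0.952  0.001]
 [-0.    -0.001 -1.   ]]
```

```bash
cat > go.py <<'E'
from h import *
from scipy.spatial.transform import Rotation as Ro
F=(.6031,.0769,-.18)
def go(fx,fy,z,yaw,verb=True):
    "goal in fence mm, z m, yaw of tool x in fence; prints yaw turn w and shift in tool axes after the turn (cm)"
    s=r.read_state(); R=Ro.from_quat(s['eef_rot']).as_matrix(); p=np.array(s['ee_pos'])
    cur=np.arctan2(R[1,0],R[0,0]); Y=F[2]+yaw; w=-((Y-cur+np.pi)%(2*np.pi)-np.pi)
    c,q=np.cos(F[2]),np.sin(F[2]); g=np.array([F[0]+(c*fx-q*fy)/1e3,F[1]+(q*fx+c*fy)/1e3,z]); d=g-p
    f=lambda a:np.round([np.cos(a)*d[0]+np.sin(a)*d[1],np.sin(a)*d[0]-np.cos(a)*d[1],-d[2]],4)*100
    l=p[:2]-F[:2]
    print('t',round(s['time'],2),'fence xy mm',np.round([(c*l[0]+q*l[1])*1e3,(-q*l[0]+c*l[1])*1e3],1),'z',round(p[2],4),'yawrel',round(cur-F[2],4),'down',R[2,2].round(4),'F',np.round(s['ft_force'],1),'w',round(s['width'],4))
    print('w',round(w,3),'shift before turn',f(cur),'after turn',f(Y))
E
python3 -c "
from go import *
go(-135,-82,.1,0)"
```

```text
t 0.1 fence xy mm [-284.6 -734.2] z 0.1952 yawrel 0.4918 down -1.0 F [-0.3 -0.1 -0.6] w 0.0869
w 0.492 shift before turn [ 43.99 -50.43   9.52] after turn [ 14.96 -65.22   9.52]
```

Emit:
move_arm --targets '[[[0,0,0],[0,0,0.164],69],[[0,0,0],[0,0,0.164],69],[[0,0,0],[0,0,0.164],69],[[1.07,-4.66,0.4],[0,0,0],69],[[1.07,-4.66,0.4],[0,0,0],69],[[1.07,-4.66,0.4],[0,0,0],69],[[1.07,-4.66,0.4],[0,0,0],69],[[1.07,-4.66,0.4],[0,0,0],69],[[1.07,-4.66,0.4],[0,0,0],69],[[1.07,-4.66,0.4],[0,0,0],69],[[1.07,-4.66,0.4],[0,0,0],69],[[1.07,-4.66,0.4],[0,0,0],69],[[1.07,-4.66,0.4],[0,0,0],69],[[1.07,-4.66,0.4],[0,0,0],69],[[1.07,-4.66,0.4],[0,0,0],69],[[1.07,-4.66,0.4],[0,0,0],69],[[1.07,-4.66,0.4],[0,0,0],69],[[0,0,0],[0,0,0],69]]'

```text
time: 2.35
ee_pos: [0.4564, 0.0238, 0.1396]
eef_rot: [0.996, -0.087, -0.0, -0.001]
ft_force: [-0.1, -1.0, -0.1]
width: 0.0601
grip_force: 0.0
```

```bash
python3 -c "
from go import *
go(-135,-82,.012,0); snap('wrist','w1')"
```

```text
t 2.35 fence xy mm [-134.9  -78.5] z 0.1396 yawrel 0.0054 down -1.0 F [-0.1 -1.  -0.1] w 0.0601
w 0.005 shift before turn [-0.02  0.35 12.76] after turn [-1.000e-02  3.500e-01  1.276e+01]
```

View pics/w1.png

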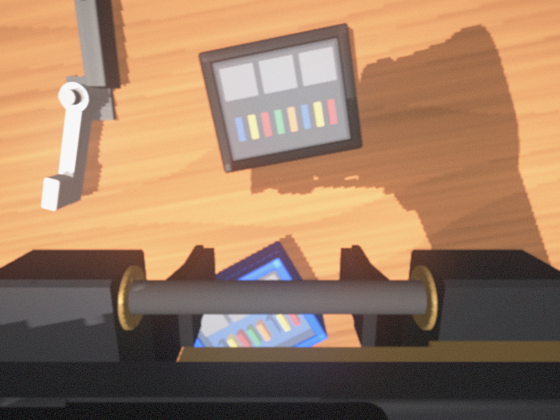

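The wrist view shows the black box at (280,97), with near corners at (227,170) and (360,147). The latch pivot is at (73,96), the tab at (52,193), and the blue look-alike below. I'll check these against the top-camera fit.

Run:
```python
from fit import *
B,e=fit('w1',[(45,55,45),(45,-55,45),(-45,-55,45),(-45,55,45)],[(200,53),(346,25),(361,147),(226,171)],[.53,0,0]); print(B,e.tolist())
F=(.6031,.0769,-.18);c,s=np.cos(F[2]),np.sin(F[2]);R=np.array([[c,-s],[s,c]])
print('box in fence',R.T@(B[:2]-F[:2]),B[2]-F[2])
print('pivot fence',R.T@(px('w1',[(73,96)],.04)[0][:2]-F[:2]),'left rail end inner',R.T@(px('w1',[(118,86)],.03)[0][:2]-F[:2]))
print('blue',px('w1',[(278,246),(327,335)],.045))
```

```text
[0.53269692 0.0064079  0.01172704] [[-3.42, -0.28], [1.73, -3.37], [2.44, 1.05], [-1.72, 3.14]]
box in fence [-0.05664546 -0.08195744] 0.19172703512077918
pivot fence [-0.05312248  0.07692177] left rail end inner [-0.04511158  0.04618926]
blue [[0.42052306 0.02965095 0.045     ]
 [0.32989023 0.00123017 0.045     ]]
```

Emit:
move_arm --targets '[[[0,0.35,3.2],[0,0,0.005],69],[[0,0,3.2],[0,0,0],69],[[0,0,3.2],[0,0,0],69],[[0,0,3.1],[0,0,0],69],[[0,0,0],[0,0,0],69],[[0.8,0,0],[0,0,0],69],[[0.8,0,0],[0,0,0],69]]'

```text
time: 3.28
ee_pos: [0.4725, 0.0133, 0.0143]
eef_rot: [0.996, -0.093, 0.001, 0.0]
ft_force: [-4.8, 2.8, 2.7]
width: 0.0601
grip_force: 2.7
```

Emit:
move_arm --targets '[[[0.5,0,0],[0,0,0],69],[[0.5,0,0],[0,0,0],69],[[0.5,0,0],[0,0,0],69],[[0.5,0,0],[0,0,0],69]]'

```text
time: 3.78
ee_pos: [0.4905, 0.0111, 0.0134]
eef_rot: [0.996, -0.092, -0.001, -0.0]
ft_force: [-6.6, 3.3, 5.4]
width: 0.0602
grip_force: 3.5
```

Emit:
move_arm --targets '[[[0.5,0,0],[0,0,0],69],[[0.5,0,0],[0,0,0],69],[[0.5,0,0],[0,0,0],69],[[0.5,0,0],[0,0,0],69],[[0.5,0,0],[0,0,0],69],[[0.4,0,0],[0,0,0],69],[[0,0,0],[0,0,0],69]]'

```text
time: 4.65
ee_pos: [0.5189, 0.0048, 0.0133]
eef_rot: [0.996, -0.092, -0.001, 0.0]
ft_force: [-5.8, 0.8, 2.9]
width: 0.0603
grip_force: 3.0
```

```bash
python3 -c "
from go import *
go(-130,-82,.012,0); snap('wrist','w2')"
```

```text
t 4.65 fence xy mm [-69.9 -86. ] z 0.0133 yawrel -0.0052 down -1.0 F [-5.8  0.8  2.9] w 0.0603
w -0.005 shift before turn [-6.01 -0.37  0.13] after turn [-6.01 -0.4   0.13]
```

View pics/w2.png

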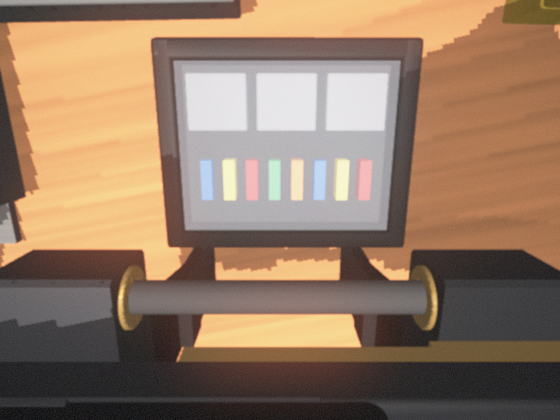

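The box is now square to the tool. Its top corners are (153,40), (420,40), (405,245) and (168,245). The far rail is just above it at v≈15, and the left rail end is at (22,195).

Run:
```python
from fit import *
B,e=fit('w2',[(45,55,45),(45,-55,45),(-45,-55,45),(-45,55,45)],[(153,40),(420,40),(405,246),(168,246)],[.58,0,-.18]); print(B,e.tolist())
F=(.6031,.0769,-.18);c,s=np.cos(F[2]),np.sin(F[2]);R=np.array([[c,-s],[s,c]])
g=lambda p:R.T@(p[:2]-F[:2])
print('box in fence',g(B),B[2]-F[2])
print('far rail end inner top',g(px('w2',[(240,16)],.03)[0]),'left rail inner line',g(px('w2',[(5,60)],.03)[0]),g(px('w2',[(22,195)],.03)[0]))
from go import *
go(-15,-155,.1,np.pi/2); go(-15,-155,.1,-np.pi/2)
print(r.read_state()['joint_positions'])
```

```text
[ 0.57095175 -0.00922977 -0.18480045] [[-3.84, -0.73], [6.89, -0.76], [0.64, 5.72], [-0.69, 5.71]]
box in fence [-0.01620908 -0.09049372] -0.0048004521542872325
far rail end inner top [ 0.04066151 -0.07058742] left rail inner line [0.02366703 0.03341068] [-0.03718283  0.03751978]
t 4.7 fence xy mm [-69.9 -86. ] z 0.0133 yawrel -0.0052 down -1.0 F [-6.3  0.8  3.6] w 0.06
w -1.576 shift before turn [ 5.53  6.87 -8.67] after turn [-6.9   5.49 -8.67]
t 4.7 fence xy mm [-69.9 -86. ] z 0.0133 yawrel -0.0052 down -1.0 F [-6.3  0.8  3.6] w 0.06
w 1.566 shift before turn [ 5.53  6.87 -8.67] after turn [ 6.9  -5.49 -8.67]
[ 0.45331939  0.35933008 -0.63015838  1.90366526  0.25551317  0.96040931
 -2.05074348]
```

Emit:
move_arm --targets '[[[-1,0,0],[0,0,0],69],[[0,0,-3],[0,0,0],46],[[0,0,-3],[0,0,0],46],[[0,0,-3],[0,0,0],46],[[0,0,0],[0,0,0.174],46],[[0,0,0],[0,0,0.174],46],[[0,0,0],[0,0,0.174],46],[[0,0,0],[0,0,0.174],46],[[0,0,0],[0,0,0.174],46],[[0,0,0],[0,0,0.174],46],[[0,0,0],[0,0,0.174],46],[[0,0,0],[0,0,0.174],46],[[0,0,0],[0,0,0.174],46],[[4,-3.2,0],[0,0,0],46],[[4.0,-3.2,0],[0,0,0],46],[[0,0,0],[0,0,0],46]]'

```text
time: 6.7
ee_pos: [0.5893, -0.0431, 0.0611]
eef_rot: [0.852, -0.521, -0.034, 0.022]
ft_force: [0.1, 0.2, 0.1]
width: 0.0402
grip_force: 0.0
```

```bash
python3 -c "
from go import *
go(-15,-168,.012,-np.pi/2); print(r.read_state()['joint_positions'])"
```

```text
t 6.7 fence xy mm [   8.  -120.6] z 0.0611 yawrel -0.9191 down -0.9967 F [0.1 0.2 0.1] w 0.0402
w 0.652 shift before turn [2.38 4.7  4.91] after turn [4.74 2.3  4.91]
[-0.53935305  0.50906868  0.70066568  1.657558   -0.33396726  1.18560302
 -2.41738436]
```

```bash
cat >> go.py <<'E'
def fix(yaw):
    "rotvec in tool axes that sets the tool straight down at yaw"
    s=r.read_state(); R=Ro.from_quat(s['eef_rot']); Y=F[2]+yaw
    G=Ro.from_matrix([[np.cos(Y),np.sin(Y),0],[np.sin(Y),-np.cos(Y),0],[0,0,-1]])
    print('rotvec',(R.inv()*G).as_rotvec().round(3))
E
python3 -c "
from go import *
c=-0.919
fix(c);fix(np.pi/2); fix(0)"
```

```text
rotvec [0.073 0.035 0.001]
rotvec [-0.013  0.106 -2.487]
rotvec [ 0.052  0.066 -0.917]
```

Lift, straighten, then turn back the other way in stages.

Emit:
move_arm --targets '[[[0,0,-2.5],[0,0,0],46],[[0,0,-2.5],[0.052,0.035,-0.1],46],[[0,0,0],[0,0,-0.17],46],[[0,0,0],[0,0,-0.17],46],[[0,0,0],[0,0,-0.17],46],[[0,0,0],[0,0,-0.17],46],[[0,0,0],[0,0,-0.17],46],[[0,0,0],[0,0,0],46]]'

```text
time: 7.7
ee_pos: [0.5914, -0.0412, 0.1124]
eef_rot: [0.997, -0.074, -0.009, 0.002]
ft_force: [-0.7, 0.0, 0.1]
width: 0.0398
grip_force: 0.0
```

```bash
python3 -c "
from go import *
go(-15,-168,.1,np.pi/2);fix(np.pi/2); print(r.read_state()['joint_positions'])"
```

```text
t 7.7 fence xy mm [   9.6 -118.3] z 0.1124 yawrel 0.0322 down -0.9998 F [-0.7  0.   0.1] w 0.0398
w -1.539 shift before turn [-2.62  4.89  1.24] after turn [-4.97 -2.46  1.24]
rotvec [-0.009  0.018 -1.538]
[-0.45632238  0.36557185  0.55614443  1.66405875 -0.20043388  1.18822905
 -1.56981819]
```

Good: j7 moves toward the middle of its range. I'll continue.

Emit:
move_arm --targets '[[[0,0,0],[-0.009,0.018,-0.17],46],[[0,0,0],[0,0,-0.171],46],[[0,0,0],[0,0,-0.171],46],[[0,0,0],[0,0,-0.171],46],[[0,0,0],[0,0,-0.171],46],[[0,0,0],[0,0,-0.171],46],[[0,0,0],[0,0,-0.171],46],[[0,0,0],[0,0,-0.171],46],[[0,0,0],[0,0,-0.171],46],[[-2.5,-1.2,0],[0,0,0],46],[[-2.5,-1.2,0],[0,0,0],46],[[0,0,0],[0,0,0],46]]'

```text
time: 9.2
ee_pos: [0.5577, -0.0894, 0.113]
eef_rot: [0.77, 0.638, -0.005, 0.005]
ft_force: [-0.1, 0.5, 0.9]
width: 0.0401
grip_force: 0.0
```

```bash
python3 -c "
from go import *
go(-15,-168,.012,np.pi/2);fix(np.pi/2); print(r.read_state()['joint_positions']); snap('wrist','w3')"
```

```text
t 9.2 fence xy mm [ -14.9 -171.7] z 0.113 yawrel 1.5649 down -0.9999 F [-0.1  0.5  0.9] w 0.0401
w -0.006 shift before turn [ 0.37 -0.02 10.1 ] after turn [ 3.70e-01 -1.00e-02  1.01e+01]
rotvec [ 0.002  0.015 -0.006]
[-0.22282599  0.26395121  0.33996155  1.74771639 -0.07954559  1.14519442
 -0.04683949]
```

View pics/w3.png

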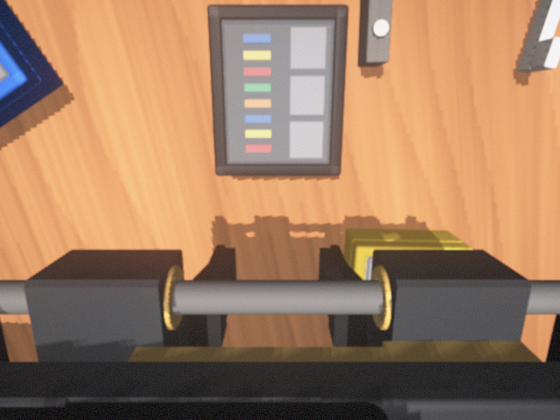

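Box upright and square at (278,90) in view, far rail end at (375,60). The yellow look-alike's edge is near the right finger at (347,235), so I'll check clearance before descending.

Run:
```python
from go import *
c,s=np.cos(F[2]),np.sin(F[2]);R=np.array([[c,-s],[s,c]])
g=lambda f,uv,z:((px(f,uv,z)[:,:2]-F[:2])@R*1000).round(1).tolist()
print('yellow w3',g('w3',[(345,230),(462,232),(345,262)],.045))
print('yellow top',g('top0',[(337,170),(372,176),(367,206),(329,199)],.045))
print('box',g('w3',[(216,174),(340,174),(347,7),(209,7)],.045), 'rail end',g('w3',[(360,66),(388,66)],.03))
```

```text
yellow w3 [[34.7, -185.4], [121.8, -187.5], [35.9, -211.2]]
yellow top [[127.6, -209.6], [128.4, -309.5], [41.0, -309.0], [41.2, -201.5]]
box [[-58.9, -142.9], [29.2, -143.4], [29.1, -37.0], [-57.8, -36.5]] rail end [[42.5, -70.2], [62.0, -70.3]]
```

Emit:
move_arm --targets '[[[0.8,0,3],[0,0.015,-0.006],46],[[0,0,3],[0,0,0],46],[[0,0,2.5],[0,0,0],46],[[0,0,1.5],[0,0,0],46],[[0,0,0],[0,0,0],46],[[0.5,0,0],[0,0,0],46],[[0.5,0,0],[0,0,0],46],[[0.5,0,0],[0,0,0],46],[[0.5,0,0],[0,0,0],46],[[0.5,0,0],[0,0,0],46],[[0.5,0,0],[0,0,0],46],[[0,0,0],[0,0,0],46]]'

```text
time: 10.75
ee_pos: [0.5665, -0.0498, 0.0133]
eef_rot: [0.766, 0.643, 0.001, 0.001]
ft_force: [-1.6, -4.2, 2.2]
width: 0.04
grip_force: 2.0
```

```bash
python3 -c "
from go import *
go(-15,-67,.012,np.pi/2);fix(np.pi/2)"
```

```text
t 10.75 fence xy mm [ -13.3 -131.2] z 0.0133 yawrel 1.5772 down -1.0 F [-1.6 -4.2  2.2] w 0.04
w 0.006 shift before turn [ 6.43 -0.12  0.13] after turn [ 6.42 -0.17  0.13]
rotvec [ 0.003 -0.     0.006]
```

Emit:
move_arm --targets '[[[0.5,0,0],[0,0,0.006],46],[[0.5,0,0],[0,0,0],46],[[0.5,0,0],[0,0,0],46],[[0.5,0,0],[0,0,0],46],[[0.5,0,0],[0,0,0],46],[[0.5,0,0],[0,0,0],46],[[0.5,0,0],[0,0,0],46],[[0.5,0,0],[0,0,0],46],[[0.5,0,0],[0,0,0],46],[[0.5,0,0],[0,0,0],46],[[0.2,0,0],[0,0,0],46],[[0,0,0],[0,0,0],46]]'

```text
time: 12.25
ee_pos: [0.5755, 0.0006, 0.0133]
eef_rot: [0.768, 0.641, 0.001, 0.001]
ft_force: [-1.0, -6.5, 4.1]
width: 0.0404
grip_force: 3.0
```

Emit:
move_arm --targets '[[[0.2,0,0],[0,0,0],46],[[0.2,0,0],[0,0,0],46]]'

```text
time: 12.5
ee_pos: [0.5762, 0.004, 0.0133]
eef_rot: [0.768, 0.64, 0.0, 0.001]
ft_force: [-1.2, -7.8, 3.7]
width: 0.0401
grip_force: 3.9
```

Emit:
move_arm --targets '[[[0.2,0,0],[0,0,0],46],[[0.2,0,0],[0,0,0],46]]'

```text
time: 12.75
ee_pos: [0.5769, 0.0079, 0.0133]
eef_rot: [0.768, 0.64, 0.0, 0.001]
ft_force: [-1.9, -8.0, 3.5]
width: 0.0399
grip_force: 3.9
```

Emit:
move_arm --targets '[[[0.2,0,0],[0,0,0],46],[[0.2,0,0],[0,0,0],46]]'

```text
time: 13.0
ee_pos: [0.5776, 0.0119, 0.0133]
eef_rot: [0.768, 0.64, 0.0, 0.001]
ft_force: [-1.1, -8.0, 4.4]
width: 0.0398
grip_force: 3.9
```

Emit:
move_arm --targets '[[[0.2,0,0],[0,0,0],46]]'

```text
time: 13.12
ee_pos: [0.5779, 0.0138, 0.0133]
eef_rot: [0.768, 0.64, 0.0, 0.001]
ft_force: [-0.8, -7.6, 4.3]
width: 0.04
grip_force: 3.9
```

Emit:
move_arm --targets '[[[0.1,0,0],[0,0,0],46]]'

```text
time: 13.25
ee_pos: [0.5782, 0.0149, 0.0133]
eef_rot: [0.768, 0.64, 0.0, 0.001]
ft_force: [-2.0, -7.3, 3.7]
width: 0.0398
grip_force: 3.9
```

Emit:
move_arm --targets '[[[0.1,0,0],[0,0,0],46]]'

```text
time: 13.38
ee_pos: [0.5783, 0.0158, 0.0133]
eef_rot: [0.768, 0.64, 0.0, 0.001]
ft_force: [-1.6, -7.4, 5.1]
width: 0.0402
grip_force: 3.9
```

Emit:
move_arm --targets '[[[0.1,0,0],[0,0,0],46],[[0.1,0,0],[0,0,0],46]]'

```text
time: 13.62
ee_pos: [0.5784, 0.0163, 0.0132]
eef_rot: [0.768, 0.64, -0.0, 0.001]
ft_force: [-2.6, -13.4, 4.9]
width: 0.0398
grip_force: 6.8
```

Emit:
move_arm --targets '[[[0.1,0,0],[0,0,0],46],[[0.1,0,0],[0,0,0],46]]'

```text
time: 13.88
ee_pos: [0.5784, 0.0164, 0.0132]
eef_rot: [0.769, 0.64, -0.001, 0.002]
ft_force: [-4.5, -17.9, 6.7]
width: 0.0402
grip_force: 9.4
```

Emit:
move_arm --targets '[[[0.1,0,0],[0,0,0],46]]'

```text
time: 14.0
ee_pos: [0.5784, 0.0164, 0.0132]
eef_rot: [0.769, 0.639, -0.002, 0.002]
ft_force: [-3.9, -21.1, 8.3]
width: 0.0401
grip_force: 10.6
```

Emit:
move_arm --targets '[[[-1.5,0,0],[0,0,0],46],[[0,0,-3],[0,0,0],20],[[0,0,-3],[0,0,0],0],[[0,0,-3],[0,0,0],0],[[2.5,-2.6,0],[0,0,0],0],[[2.5,-2.6,0],[0,0,0],0],[[2.4,-2.6,0],[0,0,0],0],[[0,0,0],[0,0,0],0]]'

```text
time: 15.0
ee_pos: [0.5112, 0.0977, 0.1028]
eef_rot: [0.766, 0.643, 0.001, -0.001]
ft_force: [-0.3, -0.7, -0.5]
width: 0.0006
grip_force: 0.0
```

```bash
python3 -c "
from go import *
go(-92,-5,.012,np.pi/2);fix(np.pi/2); print(r.read_state()['joint_positions'])"
```

```text
t 15.0 fence xy mm [-94.2   4. ] z 0.1028 yawrel 1.5764 down -1.0 F [-0.3 -0.7 -0.5] w 0.0006
w 0.006 shift before turn [-0.9   0.21  9.08] after turn [-0.9   0.22  9.08]
rotvec [ 0.001 -0.003  0.006]
[-0.4874762   0.17409711  0.23424457  1.866612   -0.0476037   1.10418988
 -0.40967532]
```

Emit:
move_arm --targets '[[[-0.7,0,3],[0,0,0.006],0],[[0,0,3],[0,0,0],0],[[0,0,2],[0,0,0],0],[[0,0,1],[0,0,0],0],[[0,0,0],[0,0,0],0],[[0,0.5,0],[0,0,0],0],[[0,0.5,0],[0,0,0],0],[[0,0.4,0],[0,0,0],0],[[0,0.4,0],[0,0,0],0]]'

```text
time: 16.12
ee_pos: [0.5294, 0.0841, 0.0126]
eef_rot: [0.77, 0.639, 0.001, 0.0]
ft_force: [0.6, -0.3, 0.2]
width: 0.0006
grip_force: 0.0
```

Emit:
move_arm --targets '[[[0,0.3,0],[0,0,0],0],[[0,0.3,0],[0,0,0],0]]'

```text
time: 16.38
ee_pos: [0.5349, 0.083, 0.0124]
eef_rot: [0.77, 0.639, 0.0, -0.0]
ft_force: [-7.3, -0.4, 4.8]
width: 0.0004
grip_force: 3.8
```

Emit:
move_arm --targets '[[[0,0.3,0],[0,0,0],0]]'

```text
time: 16.5
ee_pos: [0.5357, 0.0829, 0.0121]
eef_rot: [0.769, 0.639, -0.001, -0.001]
ft_force: [-11.2, 1.2, 9.4]
width: 0.0007
grip_force: 6.0
```

```bash
python3 -c "
from go import *
go(-60,-5,.012,np.pi/2)"
```

```text
t 16.5 fence xy mm [-67.4  -6.1] z 0.0121 yawrel 1.566 down -1.0 F [-11.2   1.2   9.4] w 0.0007
w -0.005 shift before turn [0.12 0.74 0.01] after turn [0.11 0.74 0.01]
```

Emit:
move_arm --targets '[[[0,0.2,0],[0,0,0],0]]'

```text
time: 16.62
ee_pos: [0.5376, 0.0826, 0.012]
eef_rot: [0.769, 0.639, -0.001, -0.001]
ft_force: [-10.7, 0.8, 8.7]
width: 0.0003
grip_force: 5.4
```

Emit:
move_arm --targets '[[[0,0.2,0],[0,0,0],0]]'

```text
time: 16.75
ee_pos: [0.5395, 0.0822, 0.012]
eef_rot: [0.769, 0.639, -0.001, -0.001]
ft_force: [-10.7, 0.7, 5.9]
width: 0.0005
grip_force: 5.1
```

Emit:
move_arm --targets '[[[0,0.2,0],[0,0,0],0]]'

```text
time: 16.88
ee_pos: [0.5415, 0.0818, 0.012]
eef_rot: [0.769, 0.639, -0.001, -0.001]
ft_force: [-10.1, 0.7, 6.8]
width: 0.0006
grip_force: 5.0
```

Emit:
move_arm --targets '[[[0,0.2,0],[0,0,0],0]]'

```text
time: 17.0
ee_pos: [0.5435, 0.0815, 0.012]
eef_rot: [0.769, 0.639, -0.001, -0.001]
ft_force: [-9.9, 2.0, 7.5]
width: 0.0003
grip_force: 5.1
```

Emit:
move_arm --targets '[[[0,0.2,0],[0,0,0],0]]'

```text
time: 17.12
ee_pos: [0.5453, 0.0812, 0.012]
eef_rot: [0.769, 0.639, -0.001, -0.002]
ft_force: [-10.3, 1.8, 7.3]
width: 0.0003
grip_force: 5.2
```

Emit:
move_arm --targets '[[[0,0.2,0],[0,0,0],0]]'

```text
time: 17.25
ee_pos: [0.5473, 0.0808, 0.012]
eef_rot: [0.769, 0.639, -0.001, -0.001]
ft_force: [-9.8, 1.7, 7.2]
width: 0.0009
grip_force: 5.0
```

Emit:
move_arm --targets '[[[0,0.2,0],[0,0,0],0]]'

```text
time: 17.38
ee_pos: [0.5494, 0.0805, 0.012]
eef_rot: [0.769, 0.639, -0.001, -0.001]
ft_force: [-10.0, 0.2, 5.7]
width: 0.0006
grip_force: 4.8
```

Emit:
move_arm --targets '[[[0,0.2,0],[0,0,0],0]]'

```text
time: 17.5
ee_pos: [0.5505, 0.0803, 0.0118]
eef_rot: [0.769, 0.639, -0.002, -0.002]
ft_force: [-16.5, 2.5, 11.9]
width: 0.0002
grip_force: 8.7
```

Emit:
move_arm --targets '[[[0,0.1,0],[0,0,0],0],[[0,0.1,0],[0,0,0],0]]'

```text
time: 17.75
ee_pos: [0.5504, 0.0803, 0.0117]
eef_rot: [0.769, 0.639, -0.003, -0.003]
ft_force: [-25.9, 2.7, 19.9]
width: 0.0003
grip_force: 12.7
```

Emit:
move_arm --targets '[[[0,0.1,0],[0,0,0],0]]'

```text
time: 17.88
ee_pos: [0.5504, 0.0803, 0.0116]
eef_rot: [0.769, 0.639, -0.004, -0.004]
ft_force: [-29.9, 4.2, 24.3]
width: 0.0004
grip_force: 15.2
```

```bash
python3 -c "
from go import *
go(-60,-5,.012,np.pi/2)
c=snap('top','top2'); im=c['image'][150:250,190:320]
cv2.imwrite('pics/crop2.png',cv2.resize(im,None,fx=6,fy=6,interpolation=cv2.INTER_CUBIC))"
```

```text
t 17.88 fence xy mm [-52.5  -6.1] z 0.0116 yawrel 1.567 down -0.9999 F [-29.9   4.2  24.3] w 0.0004
w -0.004 shift before turn [ 0.1  -0.75 -0.04] after turn [ 0.11 -0.75 -0.04]
```

View pics/crop2.png

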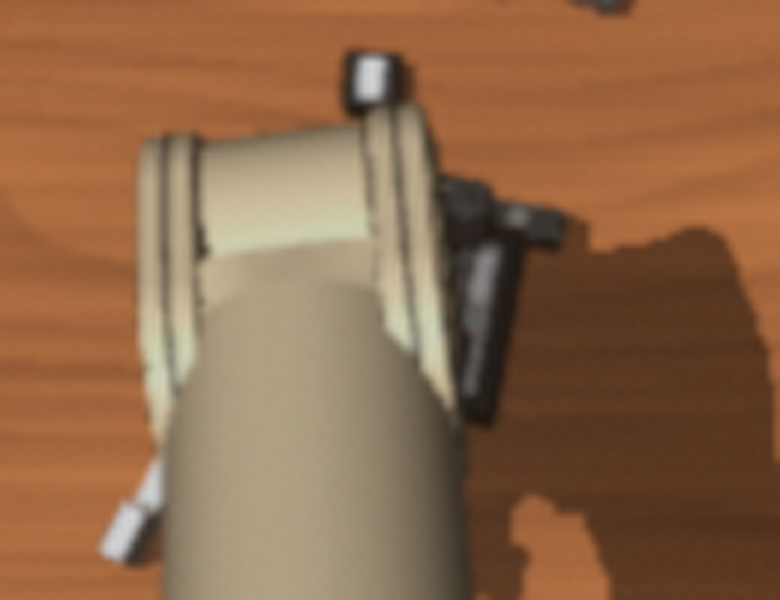

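Emit:
move_arm --targets '[[[0,-0.7,0],[0,0,0],0],[[0,-1.5,0],[0,0,0],0],[[0,0,-3],[0,0,0],0],[[0,0,-3],[0,0,0],0],[[0,0,-3],[0,0,0],0],[[4.6,-1.3,0],[0,0,0],0],[[4.6,-1.3,0],[0,0,0],0],[[4.6,-1.3,0],[0,0,0],0],[[0,0,0],[0,0,0],0]]'

```text
time: 19.05
ee_pos: [0.5202, 0.2305, 0.1023]
eef_rot: [0.767, 0.641, 0.001, -0.001]
ft_force: [-0.3, 1.0, -0.2]
width: 0.0003
grip_force: 0.0
```

```bash
python3 -c "
from go import *
go(-111,132,.1,np.pi/2); fix(np.pi/2); print(r.read_state()['joint_positions'])
a=snap('scene','s3')['image'][170:300,230:400]; b=snap('top','top3')['image'][160:260,190:320]
cv2.imwrite('pics/c3.png',np.vstack([cv2.resize(a,(470,330),interpolation=cv2.INTER_CUBIC)[:, :],cv2.resize(b,(470,270),interpolation=cv2.INTER_CUBIC)]))"
```

```text
t 19.05 fence xy mm [-109.1  136.3] z 0.1023 yawrel 1.572 down -1.0 F [-0.3  1.  -0.2] w 0.0003
w 0.001 shift before turn [-0.43 -0.19  0.23] after turn [-0.43 -0.19  0.23]
rotvec [ 0.    -0.002  0.001]
[-0.63417415  0.27695967  0.16142544  1.74054233 -0.05032553  1.12626043
 -0.63603193]
```

View pics/c3.png

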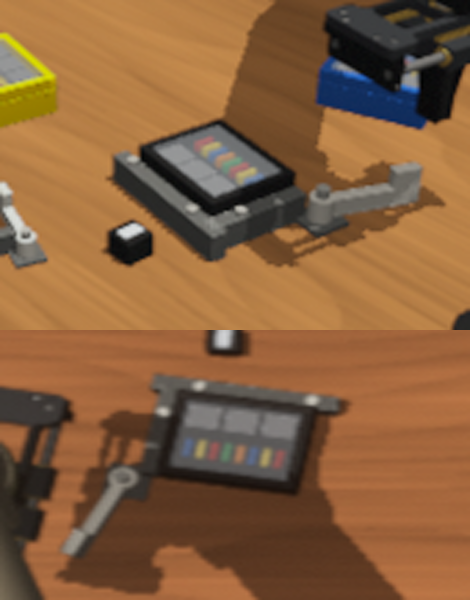

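Run:
```python
from go import *
c,s=np.cos(F[2]),np.sin(F[2])
W=lambda M:np.array([(F[0]+(c*x-s*y)/1e3,F[1]+(s*x+c*y)/1e3,z/1e3) for x,y,z in M])
out=[]
for f,(v,u),k in(('s3',(205,265),6),('top3',(172,222),6)):
    im=cv2.resize(cv2.imread(f'pics/{f}.png')[v:v+65,u:u+(90)],None,fx=k,fy=k,interpolation=cv2.INTER_CUBIC)
    for M,col in(([(45,55,45),(45,-55,45),(-45,-55,45),(-45,55,45)],(0,255,0)),([(61,-71,30),(61,79,30),(45,79,30),(45,71,30),(-45,71,30),(-45,55,30),(45,55,30),(45,-71,30)],(255,255,0))):
        p=((proj(f,W(M))-[u,v])*k+k/2-.5); cv2.polylines(im,[np.round(p).astype(int)],True,col,1)
    out.append(im)
h=np.vstack(out); cv2.imwrite('pics/c4.png',cv2.resize(h,None,fx=.76,fy=.76,interpolation=cv2.INTER_AREA))
```

```text
(no output)
```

View pics/c4.png

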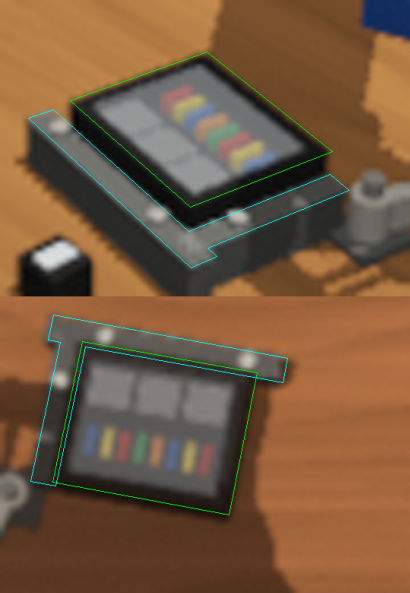

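The seated-box outline matches the image in both views within about 1 mm, square and snug against both rails. Next is the latch sweep.

Run:
```python
import numpy as np
P=lambda q:np.array([-53-65*np.sin(q)-15*np.cos(q),81-65*np.cos(q)+15*np.sin(q)])
p=np.array([-109.1,136.3])
for q in np.r_[np.linspace(2.0,0.15,15)]:
    n=P(q); d=n-p; p=n; print(round(q,2),n.round(0),'tool x,y cm',np.round([d[1]/10,d[0]/10],1))
```

```text
2.0 [-106.  122.] tool x,y cm [-1.5  0.3]
1.87 [-111.  114.] tool x,y cm [-0.7 -0.5]
1.74 [-115.  106.] tool x,y cm [-0.8 -0.4]
1.6 [-117.   98.] tool x,y cm [-0.8 -0.3]
1.47 [-119.   89.] tool x,y cm [-0.9 -0.2]
1.34 [-120.   81.] tool x,y cm [-0.9 -0.1]
1.21 [-119.   72.] tool x,y cm [-0.9  0.1]
1.08 [-117.   63.] tool x,y cm [-0.9  0.2]
0.94 [-114.   55.] tool x,y cm [-0.8  0.3]
0.81 [-110.   47.] tool x,y cm [-0.8  0.4]
0.68 [-105.   40.] tool x,y cm [-0.7  0.5]
0.55 [-100.   33.] tool x,y cm [-0.7  0.6]
0.41 [-93.  28.] tool x,y cm [-0.6  0.7]
0.28 [-86.  23.] tool x,y cm [-0.5  0.7]
0.15 [-78.  19.] tool x,y cm [-0.4  0.8]
```

Emit:
move_arm --targets '[[[0,0,3],[0,0,0],0],[[0,0,3],[0,0,0],0],[[0,0,2.3],[0,0,0],0],[[0,0,0],[0,0,0],0]]'

```text
time: 19.65
ee_pos: [0.5211, 0.2236, 0.0181]
eef_rot: [0.77, 0.638, -0.001, 0.0]
ft_force: [0.8, -0.5, 0.6]
width: 0.0006
grip_force: 0.0
```

Emit:
move_arm --targets '[[[-0.8,0.3,0],[0,0,0],0],[[-0.7,-0.5,0],[0,0,0],0],[[-0.4,-0.2,0],[0,0,0],0],[[-0.4,-0.2,0],[0,0,0],0],[[-0.4,-0.2,0],[0,0,0],0],[[-0.4,-0.1,0],[0,0,0],0],[[-0.5,-0.1,0],[0,0,0],0],[[-0.4,-0.1,0],[0,0,0],0],[[-0.4,-0.1,0],[0,0,0],0],[[-0.5,0,0],[0,0,0],0]]'

```text
time: 20.9
ee_pos: [0.5011, 0.1798, 0.0194]
eef_rot: [0.769, 0.639, 0.001, 0.0]
ft_force: [1.7, 1.1, -0.3]
width: 0.0006
grip_force: 0.6
```

```bash
python3 -c "
from go import *
go(-120,81,.018,np.pi/2)"
```

```text
t 20.9 fence xy mm [-118.8   83. ] z 0.0194 yawrel 1.5658 down -1.0 F [ 1.7  1.1 -0.3] w 0.0006
w -0.005 shift before turn [-0.2  -0.12  0.14] after turn [-0.2  -0.12  0.14]
```

Contact is light, about 1–2 N. I'll continue the arc.

Emit:
move_arm --targets '[[[-0.6,-0.1,0],[0,0,0],0],[[-0.5,0.1,0],[0,0,0],0],[[-0.5,0.1,0],[0,0,0],0],[[-0.4,0.1,0],[0,0,0],0],[[-0.4,0.1,0],[0,0,0],0],[[-0.4,0.2,0],[0,0,0],0],[[-0.4,0.2,0],[0,0,0],0],[[-0.4,0.2,0],[0,0,0],0],[[-0.4,0.3,0],[0,0,0],0],[[-0.3,0.2,0],[0,0,0],0],[[-0.4,0.3,0],[0,0,0],0],[[-0.3,0.3,0],[0,0,0],0],[[-0.4,0.3,0],[0,0,0],0],[[-0.3,0.3,0],[0,0,0],0],[[-0.3,0.4,0],[0,0,0],0]]'

```text
time: 22.78
ee_pos: [0.5214, 0.1172, 0.021]
eef_rot: [0.769, 0.639, 0.003, 0.0]
ft_force: [3.1, 4.9, 8.6]
width: 0.0004
grip_force: 4.4
```

```bash
python3 -c "
from go import *
go(-86,23,.018,np.pi/2)"
```

```text
t 22.77 fence xy mm [-87.6  25. ] z 0.021 yawrel 1.5666 down -1.0 F [3.1 4.9 8.6] w 0.0004
w -0.004 shift before turn [-0.2   0.16  0.3 ] after turn [-0.2   0.16  0.3 ]
```

```bash
python3 -c "
from go import *
a=snap('scene','s5')['image'][180:280,250:420]; cv2.imwrite('pics/c5.png',cv2.resize(a,None,fx=4,fy=4,interpolation=cv2.INTER_CUBIC))"
```

```text
(no output)
```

View pics/c5.png

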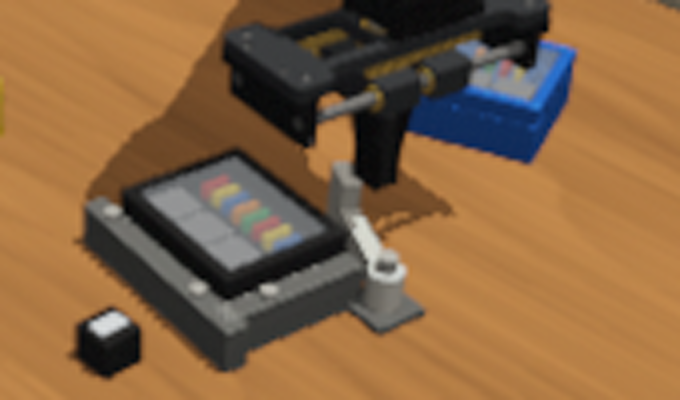

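The latch is following, at q≈0.3. The finger is outside the tab and the box is still seated. Small steps now.

Emit:
move_arm --targets '[[[-0.1,0.3,0],[0,0,0],0],[[-0.1,0.3,0],[0,0,0],0]]'

```text
time: 23.08
ee_pos: [0.5266, 0.1138, 0.021]
eef_rot: [0.769, 0.639, 0.002, 0.0]
ft_force: [1.0, 4.4, 10.4]
width: 0.0007
grip_force: 5.3
```

Emit:
move_arm --targets '[[[-0.1,0.3,0],[0,0,0],0],[[-0.1,0.3,0],[0,0,0],0]]'

```text
time: 23.32
ee_pos: [0.5321, 0.1108, 0.021]
eef_rot: [0.769, 0.639, 0.002, 0.0]
ft_force: [0.5, 5.0, 10.9]
width: 0.0006
grip_force: 5.5
```

```bash
python3 -c "
from go import *
go(-68,16,.018,np.pi/2)"
```

```text
t 23.32 fence xy mm [-75.9  20.6] z 0.021 yawrel 1.5664 down -1.0 F [ 0.5  5.  10.9] w 0.0006
w -0.004 shift before turn [-0.46  0.8   0.3 ] after turn [-0.46  0.79  0.3 ]
```

Emit:
move_arm --targets '[[[0,0.2,-0.2],[0,0,0],0],[[0,0.2,0],[0,0,0],0]]'

```text
time: 23.58
ee_pos: [0.5342, 0.1082, 0.0215]
eef_rot: [0.77, 0.639, 0.0, -0.0]
ft_force: [-1.3, -0.2, 5.3]
width: 0.0003
grip_force: 2.9
```

Emit:
move_arm --targets '[[[0,0.2,-0.1],[0,0,0],0],[[0,0.1,0],[0,0,0],0]]'

```text
time: 23.82
ee_pos: [0.5373, 0.1076, 0.0221]
eef_rot: [0.77, 0.639, 0.0, 0.0]
ft_force: [0.4, -0.2, 0.1]
width: 0.0006
grip_force: 0.0
```

```bash
python3 -c "
from go import *
go(-68,16,.018,np.pi/2)"
```

```text
t 23.82 fence xy mm [-70.3  18.4] z 0.0221 yawrel 1.5652 down -1.0 F [ 0.4 -0.2  0.1] w 0.0006
w -0.006 shift before turn [-0.24  0.23  0.41] after turn [-0.24  0.23  0.41]
```

Emit:
move_arm --targets '[[[0,0.2,0],[0,0,0],0],[[0,0.1,0],[0,0,0],0]]'

```text
time: 24.08
ee_pos: [0.5405, 0.1074, 0.0223]
eef_rot: [0.77, 0.639, 0.0, 0.0]
ft_force: [-0.2, 0.5, 0.1]
width: 0.0005
grip_force: 0.0
```

Emit:
move_arm --targets '[[[0,0.1,0],[0,0,0],0],[[0,0.1,0],[0,0,0],0]]'

```text
time: 24.32
ee_pos: [0.5425, 0.1071, 0.0224]
eef_rot: [0.769, 0.639, 0.001, 0.0]
ft_force: [-0.6, -0.2, -0.0]
width: 0.0002
grip_force: 0.0
```

```bash
python3 -c "
from go import *
go(-66,16,.018,np.pi/2)"
```

```text
t 24.32 fence xy mm [-65.   18.9] z 0.0224 yawrel 1.5655 down -1.0 F [-0.6 -0.2 -0. ] w 0.0002
w -0.005 shift before turn [-0.29 -0.1   0.44] after turn [-0.29 -0.1   0.44]
```

Emit:
move_arm --targets '[[[0,0.1,0],[0,0,0],0],[[0,0,0],[0,0,0],0]]'

```text
time: 24.58
ee_pos: [0.5435, 0.1069, 0.0225]
eef_rot: [0.77, 0.639, 0.001, 0.0]
ft_force: [0.3, -0.1, -0.6]
width: 0.0004
grip_force: 0.0
```

Emit:
move_arm --targets '[[[0,0.1,0],[0,0,0],0],[[0,0,0],[0,0,0],0]]'

```text
time: 24.82
ee_pos: [0.5445, 0.1067, 0.0225]
eef_rot: [0.77, 0.639, 0.001, 0.0]
ft_force: [0.3, -0.7, 0.0]
width: 0.0002
grip_force: 0.0
```

```bash
python3 -c "
from go import *
go(-66,16,.018,np.pi/2)
im=snap('scene','s6')['image']; snap('wrist','w6'); snap('top','t6')
old=cv2.imread('pics/s5.png')
# tab top colour search: bright aluminium pixels in latch area
for n,i in(('s5',old),('s6',im)):
    a=i[215:260,325:360].astype(int); m=(a.min(2)>120)&(np.ptp(a,axis=2)<30); v,u=np.nonzero(m); print(n,len(u),u.mean()+325,v.mean()+215,u.min()+325,v.min()+215)
P=lambda q,rr,z:np.array([F[0]+np.cos(F[2])*(-53-rr*np.sin(q))/1e3-np.sin(F[2])*(81-rr*np.cos(q))/1e3,F[1]+np.sin(F[2])*(-53-rr*np.sin(q))/1e3+np.cos(F[2])*(81-rr*np.cos(q))/1e3,z])
for q in(0,.1,.2,.3,.4):print(q,proj('s6',P(q,77,.048)).round(1),proj('s6',P(q,45,.028)).round(1))
"
```

```text
t 24.82 fence xy mm [-63.   18.8] z 0.0225 yawrel 1.5654 down -1.0 F [ 0.3 -0.7  0. ] w 0.0002
w -0.005 shift before turn [-0.29 -0.3   0.45] after turn [-0.28 -0.3   0.45]
s5 120 342.1333333333333 239.675 334 221
s6 87 342.45977011494256 243.4367816091954 327 222
0 [[326.8 225.2]] [[334.4 238.5]]
0.1 [[329.4 224.4]] [[336.  237.9]]
0.2 [[332.2 223.7]] [[337.6 237.5]]
0.3 [[335.1 223.2]] [[339.3 237.2]]
0.4 [[338.  222.8]] [[341. 237.]]
```

```bash
python3 -c "
import cv2,numpy as np
for n in('s3','s5','s6'):
    g=cv2.cvtColor(cv2.imread(f'pics/{n}.png'),cv2.COLOR_BGR2HSV); print(n)
    for v in range(218,246,3): print(v,''.join(f'{x:4d}' for x in g[v,320:356,2]),'|',''.join('#' if s<60 and x>95 else '.' for s,x in g[v,320:356,1:]))
"
```

```text
s3
218  113 114 115 115 115 116 116 116 116 115 116 119 120 121 121 120 121 122 122 122 122 122 121 122 122 122 161 183 182 177 176 177 178 179 181 184 | ....................................
221  112 112 113 111 111 112 113 114 115 114 115 116 116 116 114 115 117 119 121 121 121 120 121 121 122 134 180 194 194 193 192 190 186 182 179 179 | ....................................
224   89 104 110 111 112 112 111 111 111 110 111 111 113 113 113 114 115 114 115 114 114 115 118 120 121 163 188 193 193 194 194 194 193 192 190 188 | ....................................
227   38  23  40  68  99 108 109 110 111 110 110 110 110 110 109 109 110 112 112 113 112 114 113 113 144 175 185 188 191 194 194 194 193 193 194 193 | ....................................
230  115 110 100  66  29  22  39  80 106 111 111 111 111 111 109 110 110 109 109 107 108 109 109 111 113 113 112 139 173 183 183 184 185 189 192 194 | ###.................................
233  117 115 115 115 115 110  88  55  30  21  51  82 106 114 114 115 116 118 118 117 116 114 112 111 109 108 107 108 145 173 181 181 182 183 183 184 | ######
[... 3848 characters left out ...]
3  37  50  74 127 191 193 172 177 165 131 116 117 118 118 155 169 169 179 181 166 156 170 177 178 | ..########.....###..................
239  150 147 158 162 158 123  92  74  59  47  39  38  38  29  29  24 100 194 215 206 196 187 182 183 184 184 186 187 189 189 189 189 188 188 187 185 | ###..#..........#####...............
242   84  67  51  38  38  33  29  28  20  19  17  19  19  19  19  21  47 118 180 208 215 215 211 201 190 186 186 186 185 183 183 185 187 189 190 190 | .................#######..##........
245   26  22  17  19  18  18  19  17  18  28  51  84  99 110 114 113 113 114 113 103 139 196 214 197 138 116 139 146 148 169 183 185 183 182 183 183 | ............##################......
```

Image code puts the latch at q≈0.1, and the box edge pixels are unchanged. I'll push on until it stops.

Emit:
move_arm --targets '[[[0,0.1,0],[0,0,0],0],[[0,0.1,0],[0,0,0],0]]'

```text
time: 25.22
ee_pos: [0.5465, 0.1064, 0.0225]
eef_rot: [0.77, 0.639, 0.001, 0.0]
ft_force: [0.3, 0.3, 0.1]
width: 0.0006
grip_force: 0.0
```

Emit:
move_arm --targets '[[[0,0.1,0],[0,0,0],0],[[0,0.1,0],[0,0,0],0]]'

```text
time: 25.48
ee_pos: [0.5485, 0.1059, 0.0225]
eef_rot: [0.77, 0.639, 0.001, 0.0]
ft_force: [-0.0, 0.1, 0.3]
width: 0.0007
grip_force: 0.0
```

Emit:
move_arm --targets '[[[0,0.1,0],[0,0,0],0],[[0,0,0],[0,0,0],0]]'

```text
time: 25.72
ee_pos: [0.5494, 0.1058, 0.0225]
eef_rot: [0.77, 0.639, 0.001, 0.0]
ft_force: [-0.8, 0.3, 0.6]
width: 0.0006
grip_force: 0.0
```

```bash
python3 -c "
from go import *
go(-66,16,.018,np.pi/2)
snap('scene','s7')
for n in('s6','s7'):
    g=cv2.cvtColor(cv2.imread(f'pics/{n}.png'),cv2.COLOR_BGR2HSV); print(n)
    for v in range(212,250,2): print(v,''.join(f'{x:4d}' for x in g[v,312:350,2]))
T=lambda x,y,z:proj('s7',np.array([F[0]+np.cos(F[2])*x/1e3-np.sin(F[2])*y/1e3,F[1]+np.sin(F[2])*x/1e3+np.cos(F[2])*y/1e3,z])).round(0)[0]
print('tip',T(-58,19,.022),'at tcp z.06',T(-58,19,.06),'tab corners q0',[T(x,y,.048).tolist() for x in(-59,-47) for y in(17,-9)],'bar top', [T(x,y,.028).tolist() for x in(-59,-47) for y in(70,17)])
"
```

```text
t 25.73 fence xy mm [-58.   18.8] z 0.0225 yawrel 1.5654 down -1.0 F [-0.8  0.3  0.6] w 0.0006
w -0.005 shift before turn [-0.28 -0.8   0.45] after turn [-0.28 -0.8   0.45]
s6
212   24  44  36  18  17  15  52  88 145 169 186 192 192 193 194 168  96   9  12  10  10  13   9  12  17  20  20  15   8  13 140 174 180 182 170 160 157 122
214   12  20  18  14  16  14  77 168 187 186 186 187 190 193 193 192 135  13  11  11   7  10  11  16  17  19  16  18  12 110 168 178 175 174 175 179 181 184
216   50  20  12  14  32  28 159 185 185 186 188 187 186 185 186 188 138  38  11  11   8  13  14  16  19  19  20  14  51 160 190 192 187 181 177 175 174 175
218   87  94  69  50  80 137 173 181 182 184 184 184 185 186 186 186 135  37  11  10  11  11  12  15  18  19  19  15 114 178 192 193 193 194 192 187 180 175
220   23  38  69 100 110 136 148 171 181 181 181 181 182 183 183 184 134  39  11  11  11  11  12  13  20  20  16  14 156 189 193 193 193 192 192 193 193 190
222   87  53  29  29  50  78 101 162 179 180 180 180 180 174 154 151 104  10  11  10  12  13  11  14  18  19  13  26 169 193 191 191 192 19
[... 4537 characters left out ...]
 215 211 202 190 186 186 186 185 183
244  150 134 113  79  57  47  39  38  34  30  26  20  17  19  19  19  17  19  20  23  46  83  98 107 114 110 105 126 191 212 215 216 184 170 184 187 187 186
246   53  39  36  36  31  27  21  18  19  18  19  16  19  18  23  46 108 108  99 110 115 114 113 114 115 114 116 115  90 148 203 175 102  78  85  95  98 180
248   27  23  19  20  18  17  18  17  18  23  46 102 105 101 112 116 115 114 114 114 115 116 120 106  89  74  57  54  63  76 168 195 194 177 153 146 182 210
tip [332. 236.] at tcp z.06 [333. 223.] tab corners q0 [[332.0, 227.0], [326.0, 222.0], [328.0, 229.0], [322.0, 223.0]] bar top [[345.0, 245.0], [332.0, 234.0], [341.0, 246.0], [328.0, 235.0]]
```

Emit:
move_arm --targets '[[[0,-1.5,0],[0,0,0],0],[[0,-1.5,-1],[0,0,0],0],[[0,0,-3],[0,0,0],0],[[0,0,-4],[0,0,0],0],[[4.5,-1,0],[0,0,0],0],[[4.5,-1,0],[0,0,0],0],[[4,-1,0],[0,0,0],0],[[0,0,0],[0,0,0],0]]'

```text
time: 26.78
ee_pos: [0.5121, 0.2486, 0.1022]
eef_rot: [0.768, 0.641, 0.001, -0.001]
ft_force: [-0.8, -0.8, -0.9]
width: 0.0005
grip_force: 0.0
```

```bash
python3 -c "
from go import *
go(-111,132,.1,np.pi/2)
snap('scene','s8'); snap('top','t8')
def T(f,x,y,z): return proj(f,np.array([F[0]+np.cos(F[2])*x/1e3-np.sin(F[2])*y/1e3,F[1]+np.sin(F[2])*x/1e3+np.cos(F[2])*y/1e3,z]))[0]
for f in('top3','t8'):
    hsv=cv2.cvtColor(cv2.imread(f'pics/{f}.png'),cv2.COLOR_BGR2HSV).astype(int)
    u0,v0=map(int,T(f,-53,81,.028)); print(f,u0,v0)
    for v in range(v0-14,v0+36,2): print(v,''.join('#' if s<70 and x>95 else '+' if x<50 else '-' if s<90 else '.' for _,s,x in hsv[v,u0-20:u0+60]))
for q in(0,.1,.2,.3,.4): print(q,[T('t8',-53-k*np.sin(q),81-k*np.cos(q),z).round(1).tolist() for k,z in((40,.028),(77,.048))])
"
```

```text
t 26.77 fence xy mm [-120.3  152.6] z 0.1022 yawrel 1.5714 down -1.0 F [-0.8 -0.8 -0.9] w 0.0005
w 0.001 shift before turn [-2.06  0.93  0.22] after turn [-2.06  0.93  0.22]
top3 224 214
200 -..........................----+++---#######-------------------####--+++........
202 -.........................-#---+++--##-##..#-.-########--------------+++........
204 ..........................----++++--#-##-.-#..-####-..##-##--#####--+++.........
206 ..........................----+++---####..-#..#####..-##-#-..#-.----+++.........
208 ..........................---++++--------#-###-####..##-##..-#..#---++..........
210 .................---#--------++++------------------------#--##.-#--+++..........
212 +...............-######--+++++++++++++++++++----------------------++++..........
214 +..............-########--++...++++++++++++++++++++++++-----------+++...........
216 ...............-########---...............+++++++++++++++++++++++++++...........
218 ...............-#####------.........................+++++++++++++++++...........
220 ..............-#####-------................................
[... 2830 characters left out ...]
.......
238 ................................................................................
240 ................................................................................
242 ................................................................................
244 ................................................................................
246 ................................................................................
248 ................................................................................
0 [[238.1, 216.9], [250.3, 218.3]]
0.1 [[237.8, 218.2], [249.6, 220.9]]
0.2 [[237.3, 219.6], [248.7, 223.5]]
0.3 [[236.7, 220.8], [247.5, 226.0]]
0.4 [[235.9, 222.0], [246.0, 228.4]]
```

Latch is at q≈0.11 and the box is unmoved. The fingertip had ridden over the bar. I'll re-approach lower, against the tab.

Emit:
move_arm --targets '[[[0,0.7,0],[0,0,0],0],[[-5,0.7,0],[0,0,0],0],[[-5,0.7,0],[0,0,0],0],[[-5,0.7,0],[0,0,0],0],[[0,0,0],[0,0,0],0],[[0,0,3],[0,0,0],0],[[0,0,3],[0,0,0],0],[[0,0,2],[0,0,0],0],[[0,0,1],[0,0,0],0],[[0,0,0],[0,0,0],0]]'

```text
time: 28.12
ee_pos: [0.5141, 0.0919, 0.0122]
eef_rot: [0.77, 0.639, 0.0, 0.0]
ft_force: [0.2, 0.5, -0.4]
width: -0.0
grip_force: 0.0
```

```bash
python3 -c "
from go import *
go(-80,3,.012,np.pi/2)"
```

```text
t 28.12 fence xy mm [-90.2  -1.2] z 0.0122 yawrel 1.5651 down -1.0 F [ 0.2  0.5 -0.4] w -0.0
w -0.006 shift before turn [0.43 1.02 0.02] after turn [0.42 1.02 0.02]
```

Emit:
move_arm --targets '[[[0.2,0.4,0],[0,0,0],0],[[0.2,0.4,0],[0,0,0],0],[[0,0.3,0],[0,0,0],0],[[0,0.2,0],[0,0,0],0],[[0,0.2,0],[0,0,0],0]]'

```text
time: 28.75
ee_pos: [0.5297, 0.0931, 0.0124]
eef_rot: [0.77, 0.639, 0.0, 0.0]
ft_force: [-1.2, 0.6, 0.7]
width: 0.0005
grip_force: 0.4
```

Emit:
move_arm --targets '[[[0,0.2,0],[0,0,0],0],[[0,0.2,0],[0,0,0],0]]'

```text
time: 29.0
ee_pos: [0.5337, 0.0923, 0.0124]
eef_rot: [0.77, 0.639, 0.0, 0.0]
ft_force: [-0.3, -1.1, 0.2]
width: 0.0002
grip_force: 0.4
```

Emit:
move_arm --targets '[[[0,0.2,0],[0,0,0],0]]'

```text
time: 29.12
ee_pos: [0.5357, 0.092, 0.0124]
eef_rot: [0.77, 0.639, 0.001, 0.0]
ft_force: [-0.8, 0.8, -0.0]
width: 0.0008
grip_force: 0.4
```

Emit:
move_arm --targets '[[[0,0.2,0],[0,0,0],0]]'

```text
time: 29.25
ee_pos: [0.5376, 0.0917, 0.0124]
eef_rot: [0.77, 0.639, 0.001, 0.0]
ft_force: [-0.9, -0.3, 0.1]
width: 0.0003
grip_force: 0.5
```

```bash
python3 -c "
from go import *
go(-66,3,.012,np.pi/2)"
```

```text
t 29.25 fence xy mm [-67.1   2.8] z 0.0124 yawrel 1.5654 down -1.0 F [-0.9 -0.3  0.1] w 0.0003
w -0.005 shift before turn [0.02 0.11 0.04] after turn [0.02 0.11 0.04]
```

Contact is light and consistent. I'll continue to the stop.

Emit:
move_arm --targets '[[[0,0.1,0],[0,0,0],0],[[0,0.1,0],[0,0,0],0]]'

```text
time: 29.5
ee_pos: [0.5395, 0.0913, 0.0124]
eef_rot: [0.769, 0.639, 0.001, 0.0]
ft_force: [-1.3, -0.2, -0.1]
width: 0.0004
grip_force: 0.5
```

Emit:
move_arm --targets '[[[0,0.1,0],[0,0,0],0],[[0,0.1,0],[0,0,0],0]]'

```text
time: 29.75
ee_pos: [0.5398, 0.0912, 0.0123]
eef_rot: [0.769, 0.639, -0.001, -0.001]
ft_force: [-11.8, 0.2, 8.6]
width: 0.0003
grip_force: 5.8
```

The latch is stopped at x≈-65, which is shut. I'll back off and verify.

Emit:
move_arm --targets '[[[0,-0.5,0],[0,0,0],0],[[0,-1.5,0],[0,0,0],0],[[0,0,-3],[0,0,0],0],[[0,0,-3],[0,0,0],0],[[0,0,-4],[0,0,0],0],[[5,-1,0],[0,0,0],0],[[5,-1,0],[0,0,0],0],[[5,-1,0],[0,0,0],0],[[0,0,0],[0,0,0],0]]'

```text
time: 30.88
ee_pos: [0.5179, 0.2527, 0.1123]
eef_rot: [0.767, 0.641, 0.001, -0.001]
ft_force: [-0.0, -0.2, -0.7]
width: 0.0006
grip_force: 0.0
```

```bash
python3 -c "
from go import *
snap('scene','s9'); snap('top','t9'); print(r.read_state()['time'],r.read_state()['ft_force'])
for f in('top3','t9'):
    hsv=cv2.cvtColor(cv2.imread(f'pics/{f}.png'),cv2.COLOR_BGR2HSV).astype(int)
    for v in range(178,226,2): print(v,''.join('#' if s<70 and x>95 else '+' if x<50 else '-' if s<90 else '.' for _,s,x in hsv[v,204:284]))
a=cv2.imread('pics/s3.png').astype(int)[200:240,270:325];b=cv2.imread('pics/s9.png').astype(int)[200:240,270:325]; print('scene diff of box area',np.abs(a-b).mean(), (np.abs(a-b).max(2)>40).sum())
"
```

```text
30.975 [ 0.73645911 -1.9548651  -0.19896196]
178 .............................###########--......................................
180 ............................#####-#################-............................
182 .............................--##-------##----###-#-##########-.................
184 -.............................###-------------------------##---############.....
186 ----..........................###--++--------------------------------##########-
188 ---++........................####--+--#########----------------------------####-
190 ---++........................####--+--####################-##-----------++++++-.
192 --++++.......................----+++-################################--++.......
194 +++.........................----++++-###############################--+++.......
196 --..........................----+++-----############################-++++.......
198 --.........................----++++----------------######-##########-+++........
200 -..........................----+++---#######-------------------####--+++........
202 -.........................-#---
[... 2369 characters left out ...]
---------++++----------------------#-#--##.-#---++..........
212 ................-######-----++++++++++++++++-----------------------+++..........
214 ...............-##############------+++++++++++++++++++------------++...........
216 ...............-##################################-+++++++++++++---++...........
218 ...............----##--------######################-+++++++++++++--++...........
220 ...............------------............----------#--............++++............
222 ........................--......................................................
224 ................................................................................
scene diff of box area 3.0721212121212123 87
```

```bash
python3 -c "
from bench import r
print(r.close_job())"
```

```text
the job is handed in; nothing more can be done
None
```

I pushed the fuse box square and snug against both rails, then swung the latch shut behind it and handed the job in at about 31 s of the 72 s allowed; the hand-in returned no verdict. The last camera check put the latch at about 0 rad and the box unmoved after seating.

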